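# Check a printed hub ring with a spring gauge

## Task

Slide the white printed ring, red dot up, down over the spindle of the small round inspection stand until it sits fully on the shoulder, and let go of it. Then take the yellow spring gauge out of its leaning rest and, holding it upright, press its tip gently on the middle of the ring's red dot until the plunger is about half way in. Finish like that, still gripping the gauge and pressing; leave the other small things where they are.

Things in the scene. Friction and masses are not known exactly. Their poses are not given: they have to be found in the camera images.
- ring: loose white printed ring, lies flat: outside diameter 48 mm, bore 18 mm through, 22 mm high, 60 g. Origin: centre of its underside, z up its axis, x towards the red dot
- red_dot (a point): centre of the red dot (10 mm across, flush) on the ring's top face, 14.5 mm from the ring's axis
- stand: fixed inspection stand: dark round foot 70 mm across and 6 mm thick, on it an aluminium column 40 mm across whose top (the shoulder) is 30 mm above the surface, from it an upright steel spindle 15 mm in diameter up to 62 mm, the last 6 mm tapering to 7 mm diameter. Origin: centre of the foot's underside, z up
- stand_seat (a point): on the spindle's axis, at the height of the shoulder: the ring's underside centre belongs here (so the ring's top is then 52 mm above the surface and the spindle stands 10 mm proud of it)
- stand_top (a point): top centre of the spindle, 62 mm above the surface
- rest: fixed blue rest on a black foot 90 x 60 mm: a block 50 x 50 mm with a square 15.5 mm hole that holds the gauge leaning 20 degrees to the rest's own -x side (roughly towards the robot). Origin: centre of its underside, z up
- gauge: loose yellow gauge, 120 g: square handle 22 x 22 x 84 mm, 6 mm button on top; below it a steel sleeve 13 mm thick, 20 mm long, and a 6 mm brass plunger standing out 20 mm. Origin: centre of the handle's lower end, z towards the button, x, y square to the faces. At first handle end lies on the block, sleeve and plunger in the hole: draw it out 40 mm along its axis; grip across y (level)
- gauge_tip (a point): round end of the plunger, 40 mm below the gauge's origin along its axis while the plunger is out
- plunger (a joint): how far the plunger is pushed into the gauge: 0 (out) to 0.010 m (fully in). A spring pushes it out: 0.9 N to start it, 2.4 N at half way, 3.9 N at the end, where it stops hard. A green band 5 mm long next to the sleeve has just disappeared at half way
- tin: bystander, not to be disturbed: low round grey screw tin, 43 mm across, 21 mm high. Origin: centre of its underside
- blue_pot: bystander, not to be disturbed: small white paint pot with a blue band, 36 mm across, 42 mm high. Origin: centre of its underside
- chair: bystander, not to be disturbed: doll-house wooden chair, 36 x 36 mm, 50 mm high. Origin: centre of its underside
- sanding_sponge: bystander, not to be disturbed: brick-red sanding sponge, 48 x 68 mm, 24 mm high. Origin: centre of its underside
Things that resemble listed ones, but are neither listed nor needed, are in the scene too. Of the things like the stand, leave any that is green or purple; of the rest the larger one is meant.

How it is judged:
By the outcome, as a careful person would: the job done as asked, in the order asked, and still so for the second after the job is handed in, while the arm keeps its last pose, push and grip.
It also fails if it takes over 61 s, if anything falls off the work surface, if the arm or the gripper's body presses on something with over 40 N, if the wrist force passes 120 N, or if a joint passes its speed limit or range.

## Robot

A 6-joint arm with a two-finger parallel gripper is mounted at the origin on a cart in front of the work surface, level with it; the furniture and walls round the work are solid. World frame = base frame: x ahead of the robot, y to its left, z up, the work surface at z = 0. Lengths are in m, angles in rad, forces in N, time in s.
With the tool pointing down it reaches from about 0.325 to 0.9 m from the base axis. Payload 6.1 kg.
Tool frame: the origin (TCP) lies midway between the tips of the shut fingers; the grasp point (between the pads) lies 19 mm behind it; z points along the fingers, y is the line along which they close (so a half turn about z gives the same grasp; the last joint's range is limited). The gripper opens to 85 mm and grips with 20 to 120 N. Pads are 22 mm wide; open, the fingers measure 114 mm over their backs; the gripper's body (76 mm by 85 mm) begins 54 mm behind the grasp point. The pads swing forward as they close: fully open they stand 13 mm farther back than shut.
Start: joints at [1.044, 0.22, 1.526, -0, 1.395, -0.126], TCP at [0.244, 0.575, 0.231] pointing down, gripper open.
Joint ranges: [-2.98, 2.98], [-0.91, 2.08], [0.09, 2.57], [-1.24, 4.39], [0.2, 2.65], [-2.68, 2.68]. Speed limits (rad/s): [2.57, 2.57, 3.01, 3.14, 3.14, 3.14].

## Interface

Orientations are given as [roll, pitch, yaw] about the fixed x, y, z axes, in that order (R = Rz(yaw) Ry(pitch) Rx(roll)).
In Python, from plant import movep, move_l, set_joints, gripper_to, hold, inverse_kinematics, observe, get_image, get_calibration, Unreachable, job_done gives the robot as it stands. Calls block until the motion is done:
- movep(position, orientation): joint-space move of the TCP to a pose.
- move_l(position, feed=0.15, rotation=None, max_force=None): straight line of the TCP; rotation=None keeps the orientation; feed is the mean speed in m/s. With max_force (N) it stops when the force on the tool has changed by that much, and returns True; else False.
- set_joints(angles): joint-space move.
- gripper_to(opening, f_grip=None): finger opening in m; f_grip is the grip in N (None keeps the last); returns when the fingers have stopped.
- hold(seconds).
- inverse_kinematics(position, orientation): joint angles nearest the present ones, or None.
- observe(): the state.
- get_image(name): name is "scene" or "top" or "wrist"; returns (picture, depth): 480x640x3 uint8, red, green, blue; 480x640 float32, m along the optical axis (not along the pixel's ray), 0 where there is no reading.
- get_calibration(name): a dict with "intrinsics" (3x3 intrinsics, pixels), "dist_coeffs" ([k1, k2, p1, p2, k3] as OpenCV has them; the pictures are not rectified), "world_from_camera" (4x4, takes a point from camera to world coordinates). Camera axes: x right, y down, z forward; pixel columns grow to the right and rows downward; lengths in m; the calibration is good to about 2 mm. A picture is of the moment at which its call begins: read the wrist's pose just before it. get_calibration takes no time and is no camera call; for the wrist camera it gives the pose at the moment of the call.
A pose or a line that the arm cannot do raises Unreachable and nothing moves.
- job_done(): hands the job in; it is judged then, once.
The state is a dict: "time_s": time; "q": joint angles; "joint_velocities": joint speeds; "joint_torque": joint torques, N m; "eef_pos": TCP position; "tcp_rot": TCP orientation; "ft_force": force on the tool from outside, world axes, zero at the start; "torque": the same for the moment, N m; "opening": finger opening in m; "grasp_force": force on a finger pad.
Only numpy, scipy, OpenCV 4.12 (cv2) and the standard library are available. Lean on these libraries where they do the work, as an engineer would, in place of code of your own. Each camera call takes 0.05 s, during which the arm holds its last target. There are 200 camera calls.

## Working session

There is one attempt and no reset: what is moved stays moved. The work goes in short steps, each a Python script; the robot and the scene stay as the last script left them, time stands still between calls to the robot, and variables do not carry over. Pictures are saved under pics/ and viewed, at most 11 in all, crops included, and the job is handed in when it is done.

```bash
mkdir -p pics; ls
cat > h.py <<'E'
import numpy as np, cv2
from plant import *
def grab(n,save):
    c=get_calibration(n); im,d=get_image(n)
    cv2.imwrite(f'pics/{save}.png',im[:,:,::-1]); np.savez(f'pics/{save}.npz',im=im,d=d,K=c['intrinsics'],D=c['dist_coeffs'],T=c['world_from_camera'])
def cloud(save):
    z=np.load(f'pics/{save}.npz'); d=z['d']; K=z['K']; h,w=d.shape
    u,v=np.meshgrid(np.arange(w),np.arange(h))
    n=cv2.undistortPoints(np.stack([u,v],-1).reshape(-1,1,2).astype(float),K,z['D']).reshape(h,w,2)
    P=np.concatenate([n*d[...,None],d[...,None]],-1)
    P=P@z['T'][:3,:3].T+z['T'][:3,3]; P[d==0]=np.nan
    return z['im'],P
E
python3 - <<'E'
from h import *
grab('scene','s0');grab('top','t0')
print(observe()['time_s'],get_calibration('top')['world_from_camera'],get_calibration('scene')['world_from_camera'])
E
```

```text
pics
0.1 [[-0.02347577 -0.99244504  0.12042316  0.36511396]
 [-0.9995521   0.02106451 -0.02125747 -0.01623876]
 [ 0.01856021 -0.12086826 -0.99249503  0.96295815]
 [ 0.          0.          0.          1.        ]] [[ 0.48389906 -0.66716152  0.56633665 -0.10239764]
 [-0.87509333 -0.37429572  0.30678067 -0.33734856]
 [ 0.00730512 -0.6440483  -0.76494994  0.85973462]
 [ 0.          0.          0.          1.        ]]
```

View pics/t0.png

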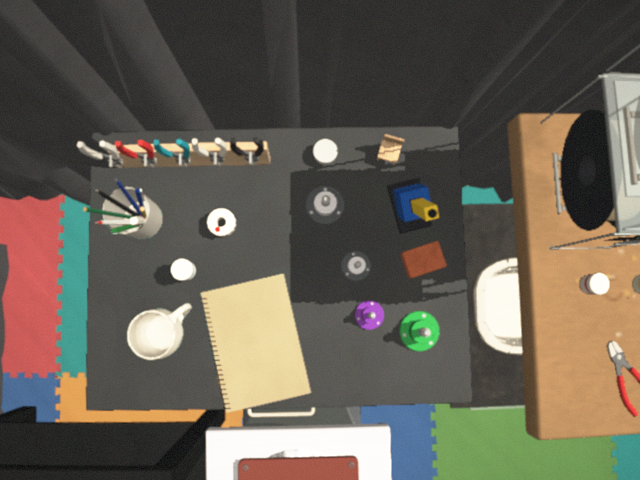

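View pics/s0.png

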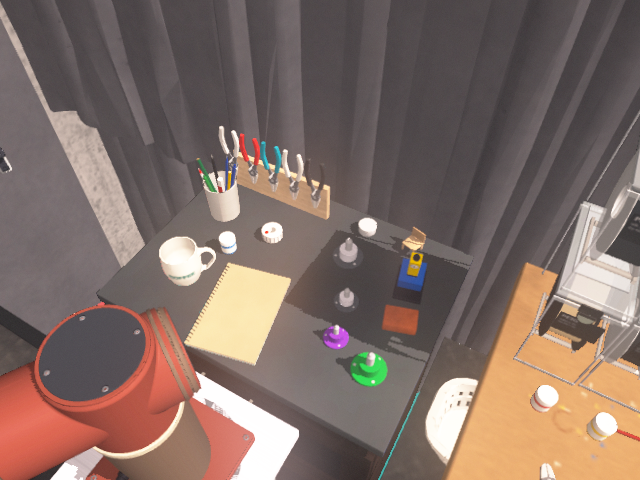

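Top view: the stand-like things are dark grey at (325,203), a smaller dark grey one at (356,265), purple at (370,315) and green at (420,331). Leaving out green and purple, the larger is (325,203). The ring is at (221,222), with its dot at about (218,229). The rest and gauge are at (412,203). I'll measure these and confirm in a crop.

Run:
```python
from h import *
im,P=cloud('t0')
def reg(n,u0,u1,v0,v1,zlo,zhi):
    Q=P[v0:v1,u0:u1].reshape(-1,3);Q=Q[(Q[:,2]>zlo)&(Q[:,2]<zhi)]
    if len(Q)<3: print(n,len(Q));return Q
    c,r=cv2.minEnclosingCircle(Q[:,:2].astype(np.float32)); print(n,len(Q),'circ',np.round(c,4),round(r,4),'mean',Q.mean(0).round(4),'z90',np.percentile(Q[:,2],90).round(4));return Q
print('table z',np.nanmedian(P[140:170,290:300,2]),np.nanmedian(P[240:260,300:330,2]))
reg('ring top',200,242,202,242,.012,.03)
reg('stand sh',300,350,180,228,.022,.038);reg('stand foot',300,350,180,228,.003,.012);reg('spindle',300,350,180,228,.045,.07)
reg('stand2 sh',338,375,250,282,.018,.038);reg('stand2 foot',338,375,250,282,.003,.012);reg('sp2',338,375,250,282,.045,.07)
hsv=cv2.cvtColor(im,cv2.COLOR_RGB2HSV)
m=((hsv[...,0]<10)|(hsv[...,0]>170))&(hsv[...,1]>120);m[:202]=0;m[242:]=0;m[:,:200]=0;m[:,242:]=0
print('red',m.sum(),np.nanmean(P[m],0),np.argwhere(m).mean(0))
y=(hsv[...,0]>18)&(hsv[...,0]<35)&(hsv[...,1]>120);y[:180]=0;y[230:]=0;y[:,:390]=0;y[:,450:]=0
print('yellow',y.sum(),np.nanmean(P[y],0),np.nanmin(P[y],0),np.nanmax(P[y],0))
b=(hsv[...,0]>100)&(hsv[...,0]<125)&(hsv[...,1]>150);b[:180]=0;b[235:]=0;b[:,:385]=0;b[:,450:]=0
print('blue',b.sum(),np.nanmean(P[b],0),np.nanmin(P[b],0),np.nanmax(P[b],0))
# other obstacles
for n,bx in dict(pot=(168,198,255,285),wht=(308,342,136,168),chair=(375,408,132,166),sponge=(398,450,240,282),green=(398,442,310,352)).items(): reg(n,*bx,.008,.3)
c=np.hstack([cv2.resize(im[170:290,190:390],(800,480),interpolation=3)])
cv2.imwrite('pics/c1.png',c[:,:,::-1])
```

```text
table z -0.001453065766020889 -0.0016360648813434908
ring top 506 circ [0.5076 0.1285] 0.0246 mean [0.5071 0.1268 0.0199] z90 0.0226
stand sh 333 circ [ 0.5367 -0.0548] 0.0202 mean [ 0.5353 -0.055   0.0283] z90 0.0302
stand foot 593 circ [ 0.54   -0.0546] 0.0381 mean [ 0.5344 -0.0546  0.0051] z90 0.0069
spindle 70 circ [ 0.5372 -0.0552] 0.0079 mean [ 0.536  -0.055   0.0563] z90 0.0611
stand2 sh 197 circ [ 0.4268 -0.1073] 0.0152 mean [ 0.4263 -0.1066  0.0219] z90 0.0236
stand2 foot 226 circ [ 0.4281 -0.1097] 0.0291 mean [ 0.4253 -0.106   0.0044] z90 0.0058
sp2 4 circ [ 0.4264 -0.1068] 0.002 mean [ 0.426  -0.1064  0.0464] z90 0.0472
red 12 [0.49504356 0.13355321 0.02064657] [228.66666667 216.91666667]
yellow 434 [ 0.50788971 -0.21051417  0.10900326] [ 0.48658072 -0.2612486  -0.004142  ] [ 0.53496593 -0.19746794  0.14394439]
blue 763 [ 0.53422235 -0.19780056  0.0500311 ] [ 0.49771623 -0.23217467  0.00669254] [ 0.5674705  -0.17675138  0.06736547]
pot 425 circ [0.4244 0.1915] 0.0188 mean [0.4238 0.1895 0.0375] z90 0.0418
wht 463 circ [ 0.6319 -0.0575] 0.0219 mean [ 0.6315 -0.0576  0.0187] z90 0.021
chair 512 circ [ 0.6307 -0.1729] 0.0249 mean [ 0.6326 -0.1736  0.0262] z90 0.0449
sponge 1097 circ [ 0.4336 -0.2257] 0.0403 mean [ 0.4336 -0.2249  0.022 ] z90 0.0245
green 450 circ [ 0.3133 -0.2162] 0.0313 mean [ 0.3109 -0.2131  0.0316] z90 0.0553
```

View pics/c1.png

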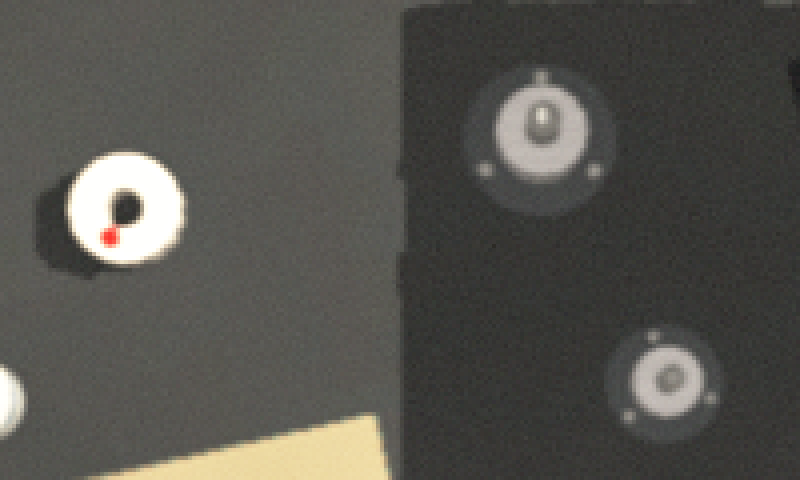

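The crop confirms the larger grey stand at top pixel (325,203): shoulder diameter 40 mm and top at 30 mm, as described. The other grey one is clearly smaller. Next I'll refine the ring, stand and gauge positions with the wrist camera.

Run:
```python
from h import *
o=observe();print(o['tcp_rot'],o['opening'])
yaw=0.0
for y in (0,np.pi/2,-np.pi/2,np.pi):
    for p in ([.507,.128,.26],[.5,-.055,.28],[.45,-.2,.35]): print(y,inverse_kinematics(p,[np.pi,0,y]))
```

```text
[-3.13985201e+00 -2.04643982e-04  2.74084264e+00] 0.08556290993598734
0 [ 9.64127173e-02 -4.38445777e-02  1.75480793e+00 -4.44089210e-16
  1.43062930e+00  1.66720904e+00]
0 [-2.66459976e-01 -1.04533340e-01  1.77484101e+00 -4.44089210e-16
  1.47128498e+00  1.30433635e+00]
0 [-5.78522354e-01 -1.53721926e-01  1.69087320e+00 -4.44089210e-16
  1.60444138e+00  9.92273973e-01]
1.5707963267948966 [ 9.64127173e-02 -4.38445777e-02  1.75480793e+00 -4.44089210e-16
  1.43062930e+00  9.64127173e-02]
1.5707963267948966 [-0.26645998 -0.10453334  1.77484101  0.          1.47128498 -0.26645998]
1.5707963267948966 [-0.57852235 -0.15372193  1.6908732   0.          1.60444138 -0.57852235]
-1.5707963267948966 None
-1.5707963267948966 None
-1.5707963267948966 [-5.78522354e-01 -1.53721926e-01  1.69087320e+00 -4.44089210e-16
  1.60444138e+00  2.56307030e+00]
3.141592653589793 [ 0.09641272 -0.04384458  1.75480793  0.          1.4306293  -1.47438361]
3.141592653589793 [-0.26645998 -0.10453334  1.77484101  0.          1.47128498 -1.8372563 ]
3.141592653589793 [-0.57852235 -0.15372193  1.6908732   0.          1.60444138 -2.14931868]
```

Run:
```python
from h import *
pi=np.pi
movep([.5,.128,.25],[pi,0,pi/2]); grab('wrist','w1')
movep([.50,-.10,.26],[pi,0,pi/2]); grab('wrist','w2')
print(observe()['time_s'])
a=[cv2.imread(f'pics/w{i}.png') for i in (1,2)]
cv2.imwrite('pics/w12.png',cv2.resize(np.hstack(a),(800,300)))
for i in (1,2):
    T=np.load(f'pics/w{i}.npz')['T'];print(T.round(3))
```

```text
2.975
[[ 1.     0.002 -0.     0.5  ]
 [ 0.002 -0.955 -0.296  0.205]
 [-0.001  0.296 -0.955  0.392]
 [ 0.     0.     0.     1.   ]]
[[ 1.     0.001 -0.001  0.5  ]
 [ 0.001 -0.955 -0.296 -0.023]
 [-0.001  0.296 -0.955  0.402]
 [ 0.     0.     0.     1.   ]]
```

View pics/w12.png

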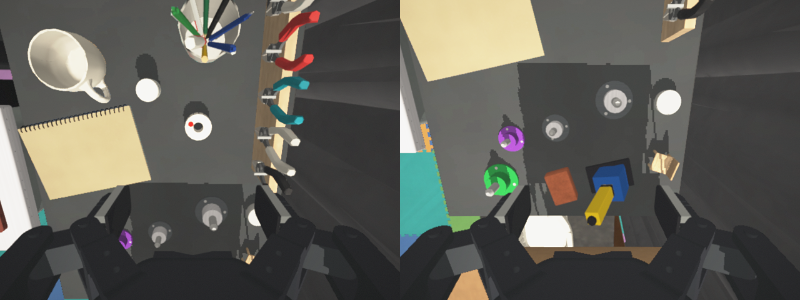

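w1 shows the ring at about (316,202) with its dot on the left. w2 shows the large stand at (345,158), the blue rest at (336,290) and the yellow gauge leaning towards -x.

```bash
cat > m.py <<'E'
from h import *
from scipy.optimize import least_squares
def rays(save,uv):
    z=np.load(f'pics/{save}.npz'); n=cv2.undistortPoints(np.asarray(uv,float).reshape(-1,1,2),z['K'],z['D']).reshape(-1,2)
    return z['T'][:3,3],np.c_[n,np.ones(len(n))]@z['T'][:3,:3].T
def plane(save,uv,zz):
    o,d=rays(save,uv); return o+d*((zz-o[2])/d[:,2])[:,None]
def circ(Q,r=None):
    f=lambda p:np.hypot(Q[:,0]-p[0],Q[:,1]-p[1])-p[2]
    s=least_squares(f,[*Q[:,:2].mean(0),.02],loss='soft_l1',f_scale=.0007);return s.x.round(4)
def edge(m):
    c,_=cv2.findContours(m.astype(np.uint8),cv2.RETR_EXTERNAL,cv2.CHAIN_APPROX_NONE);return max(c,key=len).reshape(-1,2)
def obj(save,box,zlo,zhi):
    im,P=cloud(save);m=np.zeros(P.shape[:2],bool);u0,u1,v0,v1=box;m[v0:v1,u0:u1]=True
    return im,P,m&(P[...,2]>zlo)&(P[...,2]<zhi)
def red(save,box):
    im,P,m=obj(save,box,-1,1);h=cv2.cvtColor(im,cv2.COLOR_RGB2HSV)
    return m&((h[...,0]<10)|(h[...,0]>170))&(h[...,1]>130)
E
python3 - <<'E'
from m import *
im,P,m=obj('w1',(280,350,165,240),.018,.027); print('ring',m.sum(),circ(plane('w1',edge(m),.022)),np.median(P[m],0))
r=red('w1',(280,350,165,240)); print('dot',r.sum(),plane('w1',np.argwhere(r)[:,::-1],.022).mean(0))
im,P,m=obj('w2',(300,390,110,205),.026,.034); print('shoulder',m.sum(),circ(plane('w2',edge(m),.030)),np.median(P[m],0))
im,P,m=obj('w2',(300,390,110,205),.058,.066); print('top',m.sum(),P[m].mean(0),np.nanmax(P[m],0))
im,P,m=obj('w2',(300,390,110,205),.003,.009); print('foot',m.sum(),circ(plane('w2',edge(m|obj('w2',(300,390,110,205),.003,.08)[2]),.006)))
# gauge
hs=cv2.cvtColor(im,cv2.COLOR_RGB2HSV); b=obj('w2',(260,400,230,380),-1,1)[2]
Y=b&(hs[...,0]>18)&(hs[...,0]<35)&(hs[...,1]>120)&(P[...,2]>.05); B=b&(hs[...,0]>100)&(hs[...,0]<128)&(hs[...,1]>130)
print('yel',Y.sum(),'blue',B.sum(),np.nanmin(P[Y],0),np.nanmax(P[Y],0))
dz=np.array(P)  # normals
nx=cv2.blur(np.nan_to_num(P),(3,3)); du=np.roll(nx,-2,1)-np.roll(nx,2,1); dv=np.roll(nx,-2,0)-np.roll(nx,2,0)
N=np.cross(dv,du);N/=np.linalg.norm(N,axis=-1,keepdims=True)+1e-12
for nm,M in (('Y',Y),('B',B)):
    M=cv2.erode(M.astype(np.uint8),np.ones((7,7)))>0
    n=N[M].copy();p=P[M]
    lab=cv2.kmeans(n.astype(np.float32),3,None,(3,50,1e-4),5,cv2.KMEANS_PP_CENTERS)[1].ravel()
    for k in range(3):
        q=p[lab==k]
        if len(q)<20: continue
        c=np.median(q,0);
        for _ in range(5):
            w=np.abs((q-c)@np.linalg.svd(q-c)[2][2])<.0015 if len(q)>5 else slice(None)
            q=q[w];c=q.mean(0)
        v=np.linalg.svd(q-c)[2]; print(nm,k,len(q),'c',c.round(4),'n',v[2].round(3),'kn',np.median(n[lab==k],0).round(2))
cv2.imwrite('pics/g1.png',cv2.resize(im[220:380,240:440],(800,600),interpolation=3)[:,:,::-1])
E
```

```text
ring 1226 [0.5099 0.1283 0.0233] [0.50969741 0.12912053 0.02171542]
dot 45 [0.49620721 0.13343694 0.022     ]
shoulder 868 [ 0.5392 -0.0552  0.0192] [ 0.53777855 -0.05317069  0.02967461]
top 107 [ 0.53917759 -0.05510723  0.06051796] [ 0.54543627 -0.04975367  0.06356415]
foot 1828 [ 0.5392 -0.0553  0.034 ]
yel 1612 blue 2158 [ 0.48889597 -0.22555117  0.06342898] [ 0.53610437 -0.19628773  0.1439114 ]
Y 0 492 c [ 0.5114 -0.201   0.1058] n [ 0.227 -0.974  0.003] kn [-0.21  0.97  0.01]
Y 1 300 c [ 0.5192 -0.2052  0.1105] n [0.909 0.235 0.343] kn [0.9  0.25 0.34]
Y 2 58 c [ 0.5047 -0.2085  0.1381] n [-0.32  -0.044  0.946] kn [-0.1   0.1   0.95]
B 0 252 c [ 0.5547 -0.1986  0.0524] n [-0.914 -0.209 -0.349] kn [0.91 0.21 0.35]
B 1 434 c [ 0.532  -0.182   0.0424] n [ 0.225 -0.974  0.002] kn [-0.23  0.97  0.01]
B 2 450 c [ 0.5338 -0.1974  0.06  ] n [ 0.334  0.084 -0.939] kn [-0.33 -0.06  0.94]
```

View pics/g1.png

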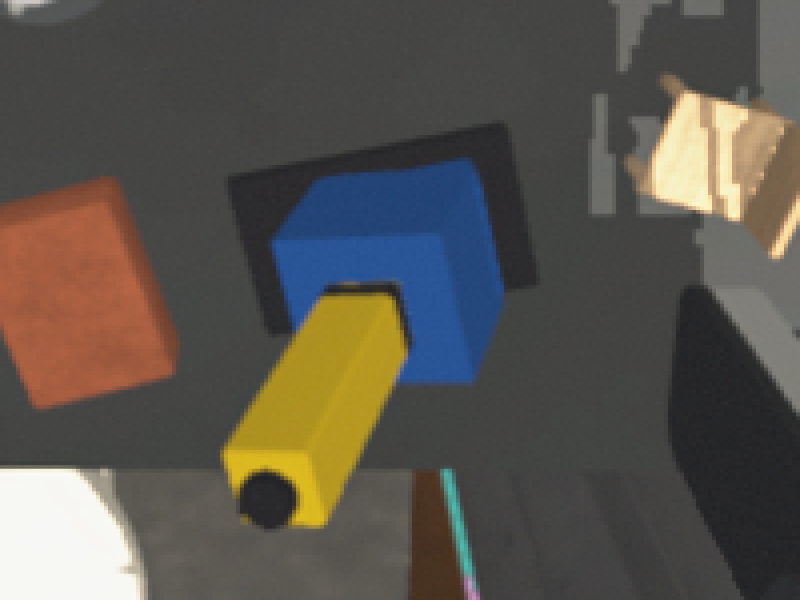

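The picture shows the gauge handle in the rest, its axis leaning to -x at yaw about 13°, with room on both sides for the fingers. The top and wrist cameras differ by about 2.4 mm in x. I'll look at the stand from opposite wrist yaws to cancel the hand-eye error.

Run:
```python
from m import *
pi=np.pi
for i,y in ((3,0),(4,pi)):
    s=-1 if i==3 else 1
    movep([.5+.0*s,-.055,.27],[pi,0,y]); c=get_calibration('wrist')['world_from_camera']; grab('wrist',f'w{i}')
    K=np.load(f'pics/w{i}.npz')
    p=np.linalg.inv(c)@[.539,-.055,.03,1]; uv=K['K']@p[:3]; uv=(uv/uv[2])[:2].astype(int); print('pix',uv)
    box=(max(uv[0]-45,0),uv[0]+45,max(uv[1]-45,0),uv[1]+45)
    im,P,m=obj(f'w{i}',box,.003,.08); print('foot',circ(plane(f'w{i}',edge(m),.006)))
    im,P,m=obj(f'w{i}',box,.026,.034); print('sh',m.sum(),circ(plane(f'w{i}',edge(m),.03)))
    im,P,m=obj(f'w{i}',box,.057,.068); print('top',m.sum(),P[m].mean(0))
print(observe()['time_s'])
```

```text
pix [308 164]
foot [ 0.5393 -0.0559  0.0342]
sh 823 [ 0.5393 -0.0561  0.0192]
top 127 [ 0.53938402 -0.05592202  0.05998488]
pix [307 232]
foot [ 0.5379 -0.055   0.0341]
sh 655 [ 0.5379 -0.0549  0.0193]
top 103 [ 0.53776984 -0.05476038  0.05979829]
7.1917
```

Run:
```python
from m import *
pi=np.pi
movep([.5094,.1276,.11],[pi,0,pi/2])
print(move_l([.5094,.1276,.004],feed=.08,max_force=12))
gripper_to(.03,40); o=observe(); print(o['opening'],o['grasp_force'],o['eef_pos'],o['ft_force'])
move_l([.5094,.1276,.12],feed=.12)
o=observe(); print(o['opening'],o['ft_force'])
move_l([.5386,-.0556,.12],feed=.15); hold(.3)
print(observe()['eef_pos']); grab('wrist','w5'); print(observe()['time_s'])
r=red('w5',(0,640,0,480)); print(r.sum())
```

```text
False
0.046775747009431386 40.86407454684377 [0.50986449 0.12765869 0.00473735] [-1.93288004 -1.21888383  5.61787452]
0.046518243541234544 [-0.80152283  0.42366084 -0.73730329]
[ 0.53857251 -0.05515137  0.12000218]
13.6667
1092
```

View pics/w5.png

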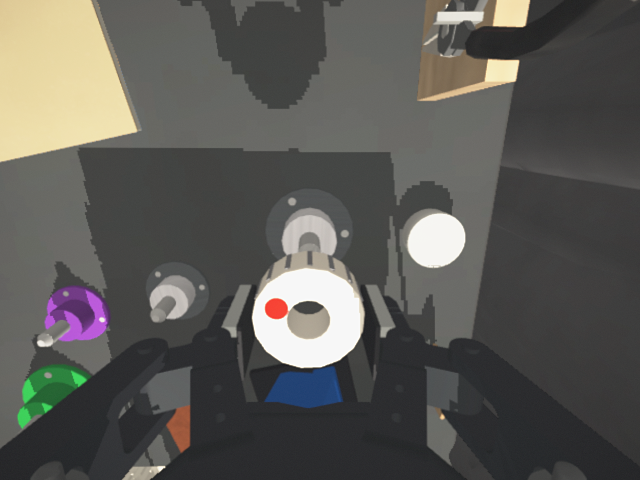

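The ring is held level, its bore centred at about (308,320), and its dot at (276,308). I'll measure the ring's position in the hand, then insert it.

Run:
```python
from m import *
pi=np.pi
im,P=cloud('w5'); zt=np.nanmedian(P[345:360,290:330,2]); print('ztop',zt)
g=im.min(2)>200; g[:250]=0;g[385:]=0;g[:,:245]=0;g[:,372:]=0
M=g&(abs(P[...,2]-zt)<.004); M=M|red('w5',(250,370,250,380)); print(M.sum())
c=circ(plane('w5',edge(M),zt)); print('ring',c)
k=((np.hypot(*(plane('w5',np.stack(np.meshgrid(np.arange(640),np.arange(480)),-1).reshape(-1,2),zt)[:,:2]-c[:2]).T)<.012).reshape(480,640))&~M
print('bore',circ(plane('w5',edge(k),zt)))
r=red('w5',(250,370,250,380)); d=plane('w5',np.argwhere(r)[:,::-1],zt).mean(0); print('dot',d,d[:2]-c[:2])
```

```text
ztop 0.13699928480031598
7117
ring [ 0.5382 -0.0546  0.023 ]
bore [ 0.5385 -0.0545  0.0091]
dot [ 0.52521165 -0.04930786  0.13699928] [-0.01298835  0.00529214]
```

Run:
```python
from m import *
x,y=.539,-.0559
move_l([x,y,.075],feed=.12)
print(move_l([x,y,.0335],feed=.03,max_force=12)); o=observe(); print(o['eef_pos'],o['ft_force'],o['opening'],o['time_s'])
```

```text
True
[ 0.53881662 -0.05584707  0.03479364] [-1.02656727 -0.29581188  4.15167646] 0.04659014820365527 15.4583
```

Run:
```python
from m import *
gripper_to(.075); print(observe()['time_s'])
move_l([.539,-.0559,.15],feed=.15); move_l([.52,-.09,.25],feed=.2);hold(.2); print(observe()['eef_pos']); grab('wrist','w6'); print(observe()['time_s'])
c=get_calibration('wrist'); p=np.linalg.inv(c['world_from_camera'])@[.5386,-.055,.05,1]; uv=c['intrinsics']@p[:3]; uv=(uv/uv[2])[:2].astype(int); print(uv)
box=(uv[0]-50,uv[0]+50,uv[1]-50,uv[1]+50)
im,P,m=obj('w6',box,.045,.058); print('top',m.sum(),circ(plane('w6',edge(m),.052)),np.median(P[m],0))
r=red('w6',box); print('dot',r.sum(),plane('w6',np.argwhere(r)[:,::-1],.052).mean(0),np.nanmedian(P[r],0))
cv2.imwrite('pics/c6.png',cv2.resize(im[max(uv[1]-60,0):uv[1]+60,uv[0]-80:uv[0]+80],(640,480),interpolation=3)[:,:,::-1])
```

```text
15.85
[ 0.51922368 -0.08934709  0.24802407]
17.7083
[328 174]
top 1672 [ 0.5387 -0.0552  0.0233] [ 0.5387558  -0.05412344  0.05168288]
dot 64 [ 0.52531248 -0.05010299  0.052     ] [ 0.52552692 -0.05003881  0.05232811]
```

View pics/c6.png

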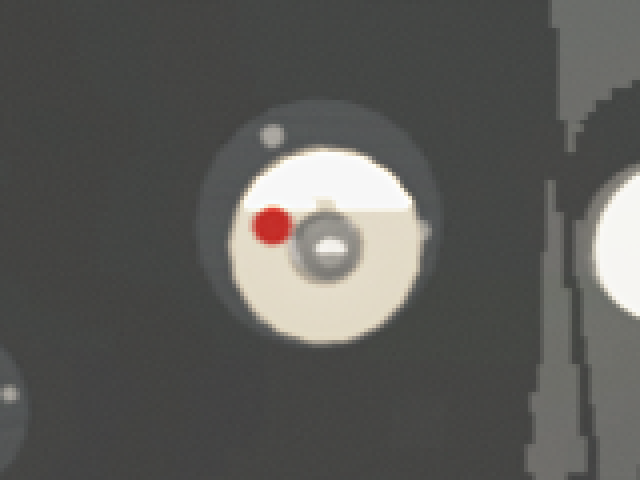

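The ring is seated: its top is at 51.7 mm and the dot is at about (.525,-.051). Now the gauge.

```bash
cat > g.py <<'E'
from m import *
from scipy.spatial.transform import Rotation as R
ps=np.arctan2(.226,.974); G=R.from_euler('xyz',[0,-np.radians(20),ps]).as_matrix()
cor=np.array([-.0005,-.0007,0])
fx=np.array([.5192,-.2052,.1105])+cor; fy=np.array([.5114,-.201,.1058])+cor; bt=np.array([.5338,-.1974,.06])+cor
O=G@[G[:,0]@fx-.011,G[:,1]@fy-.011,G[:,2]@bt]; gz=G[:,2]
ori=[np.pi,-np.radians(20),ps]
E
python3 - <<'E'
from g import *
print(ps,gz,'O',O,'top',O+gz*.084,'block y', G[:,1]@(np.array([.532,-.182,.0424])+cor)-.025-G[:,1]@O, 'block x',G[:,0]@(np.array([.5547,-.1986,.0524])+cor)-.025-G[:,0]@O)
print(-R.from_euler('xyz',ori).as_matrix()[:,2])
movep(O+gz*.16,ori)
print(move_l(O+gz*.033,feed=.1,max_force=10)); o=observe(); print(o['eef_pos']-(O+gz*.033))
gripper_to(.01,60); o=observe(); print(o['opening'],o['grasp_force'],o['eef_pos']-(O+gz*.033),o['ft_force'],o['time_s'])
E
```

```text
0.2279982477785996 [-0.33316894 -0.07730614  0.93969262] O [ 0.52742583 -0.2091577   0.05700762] top [ 0.49943964 -0.21565141  0.1359418 ] block y -0.00014788223088840757 block x 2.6230497996659885e-05
[-0.33316894 -0.07730614  0.93969262]
False
[ 0.00037113 -0.00041357  0.00076424]
0.02154902952080585 58.88572454452515 [ 0.00011424 -0.00024529  0.00038   ] [-1.80704442 -0.18667707  3.47548343] 20.4167
```

Run:
```python
from g import *
print(move_l(O+gz*.10,feed=.08,max_force=25)); o=observe();print(o['opening'],o['ft_force'])
movep([.50,-.16,.26],[np.pi,0,ps])
movep([.5248,-.0508,.175],[np.pi,0,np.pi]); hold(.3)
o=observe();print(o['eef_pos'],o['tcp_rot'],o['opening'],o['ft_force'],o['time_s'])
grab('wrist','w7');grab('scene','s7');grab('top','t7')
a=cv2.imread('pics/w7.png')
p=cv2.imread('pics/s7.png')[180:320,270:430]
cv2.imwrite('pics/v7.png',np.hstack([cv2.resize(a,(400,300)),cv2.resize(p,(400,300),interpolation=3)]))
```

```text
False
0.02158350515688815 [-0.07169659  0.27878623 -1.51640875]
[ 0.52483377 -0.05082724  0.17507042] [-3.14153437e+00  1.25212914e-04  3.14151958e+00] 0.021254162957657655 [-0.33934617 -0.03421707 -0.64803175] 24.575
```

View pics/v7.png

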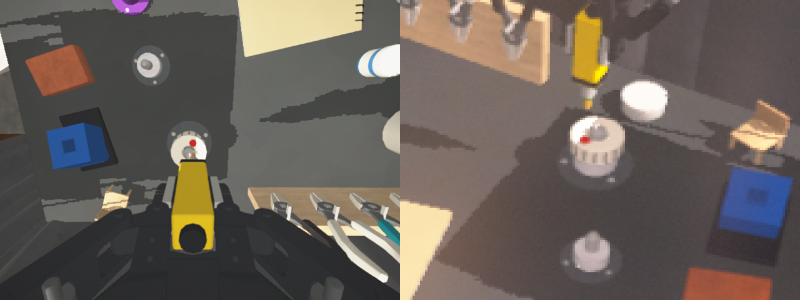

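Left (wrist): the gauge is upright in the fingers, above the ring, with the dot visible. Right (scene): the plunger tip is over the ring. I'll check the tilt and offset from the handle faces.

Run:
```python
from g import *
for s,box,cor in (('w7',(250,370,240,420),np.array([.0007,-.0005,0])),('s7',(480,540,170,260),0),('s7',(330,380,170,250),0)):
    im,P,b=obj(s,box,.09,.4); h=cv2.cvtColor(im,cv2.COLOR_RGB2HSV)
    Y=b&(h[...,0]>15)&(h[...,0]<38)&(h[...,1]>110); Y=cv2.erode(Y.astype(np.uint8),np.ones((3,3)))>0
    q=P[Y]; print(s,len(q))
    if len(q)<40: continue
    print(np.percentile(q,[2,98],axis=0).round(4))
    if s=='w7':
        q=q[(q[:,2]<.222)]
        for _ in range(6):
            c=np.median(q,0);v=np.linalg.svd(q-q.mean(0),full_matrices=False)[2][2]; q=q[abs((q-q.mean(0))@v)<.0015]
        print('face',len(q),q.mean(0)+cor,v*np.sign(-v[0]))
        for zz in (.17,.19,.21):
            k=Y&(abs(P[...,2]-zz)<.004); print(zz,np.percentile(P[k],[1,99],axis=0)[:,1]+cor[1])
# dot from w7
r=red('w7',(290,330,210,250)); print('dot',r.sum(),plane('w7',np.argwhere(r)[:,::-1],.052).mean(0)+[.0007,-.0005,0])
# tip in scene: brass yellow below handle
im,P,b=obj('s7',(330,380,200,250),.05,.5)
```

```text
w7 6190
[[ 0.5128 -0.0602  0.1567]
 [ 0.5317 -0.04    0.2262]]
face 3905 [ 0.51406944 -0.05054302  0.19528764] [-9.99998817e-01  7.99367291e-04  1.31399243e-03]
0.17 [-0.06036353 -0.04046783]
0.19 [-0.0607361  -0.04048746]
0.21 [-0.06072352 -0.04047649]
s7 0
s7 249
[[ 0.5105 -0.0618  0.1546]
 [ 0.5185 -0.0422  0.2257]]
dot 97 [ 0.52608745 -0.05060734  0.052     ]
```

Run:
```python
from g import *
for s,box,c in (('w6',(278,378,124,224),[-.0005,-.0007,0]),('w7',(280,340,200,260),[.0007,-.0005,0])):
    r=red(s,box); q=plane(s,np.argwhere(r)[:,::-1],.052)+c; print(s,q.min(0),q.max(0),len(q),cv2.minEnclosingCircle(edge(r))[1])
    im=np.load(f'pics/{s}.npz')['im']; print(circ(plane(s,edge(r),.052)+c))
im,P,m=obj('w7',(250,350,190,290),.046,.058); e=plane('w7',edge(m),.052)+[.0007,-.0005,0]; e=e[e[:,0]<.535]; print('ringtop',circ(e))
y0=im[205:275,265:345]; cv2.imwrite('pics/c7.png',cv2.resize(y0,(640,560),interpolation=3)[:,:,::-1])
```

```text
w6 [ 0.52111742 -0.0547095   0.052     ] [ 0.52899043 -0.04694615  0.052     ] 64 4.386451244354248
[ 0.5248 -0.0508  0.004 ]
w7 [ 0.52207392 -0.05483278  0.052     ] [ 0.53052779 -0.04669579  0.052     ] 97 5.57927131652832
[ 0.5261 -0.0506  0.0043]
ringtop [ 0.5369 -0.0559  0.0227]
```

View pics/c7.png

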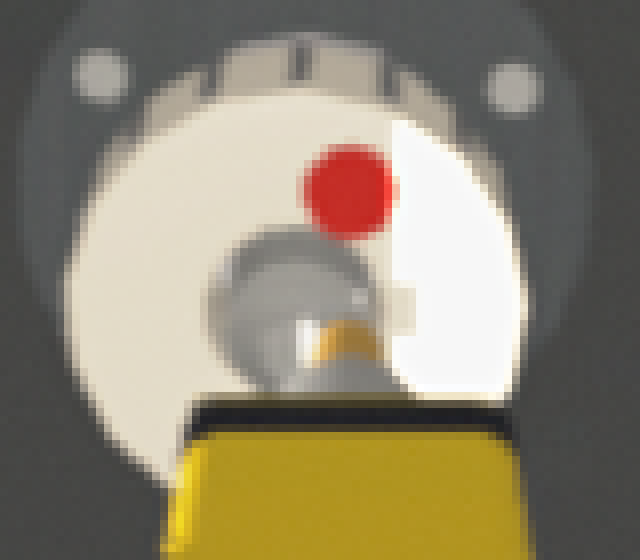

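w7 crop: the whole dot is visible at crop (350,192), and the brass plunger is above and behind it. The two dot estimates differ by 1.3 mm, so I'll go down to just above the dot and look again.

Run:
```python
from g import *
print(move_l([.5253,-.0508,.130],feed=.06,max_force=3)); hold(.3); print(observe()['eef_pos'],observe()['time_s'])
grab('wrist','w8');grab('scene','s8')
a=cv2.imread('pics/w8.png')[215:285,265:345]; b=cv2.imread('pics/s8.png')[190:270,310:390]
cv2.imwrite('pics/v8.png',np.hstack([cv2.resize(a,(400,350),interpolation=3),cv2.resize(b,(350,350),interpolation=3)]))
```

```text
False
[ 0.52551448 -0.05084831  0.13035381] 25.925
```

View pics/v8.png

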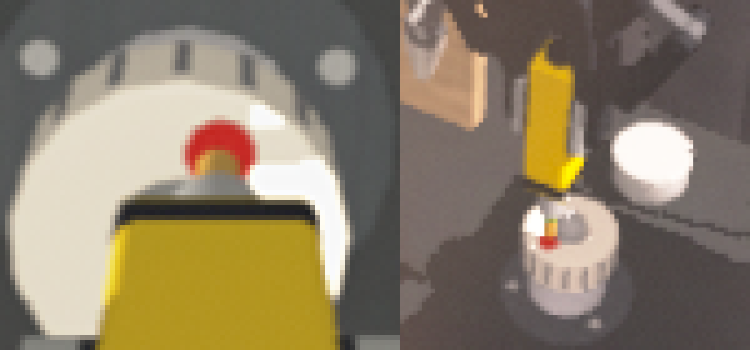

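Run:
```python
from g import *
c=np.array([.0007,-.0005,0])
print('dot top edge',plane('w8',[[309.2,238.8]],.052)+c,'dot left/right',plane('w8',[[302,246],[316.4,246]],.052)+c)
print('tip edge at z .0580',plane('w8',[[308.2,245]],.058)+c)
r=red('w8',(290,330,230,260)); e=edge(r); q=plane('w8',e,.052)+c
q=q[q[:,0]<.526]
s=least_squares(lambda p:np.hypot(q[:,0]-p[0],q[:,1]-p[1])-.0047,[.525,-.05],loss='soft_l1',f_scale=.0005);print('dot',s.x)
im=np.load('pics/w8.npz')['im'];h=cv2.cvtColor(im,cv2.COLOR_RGB2HSV)
for v in range(236,254,2): print(v,[tuple(im[v,u]) for u in ()], h[v,302:318,0])
```

```text
dot top edge [[ 0.52109878 -0.0499466   0.052     ]] dot left/right [[ 0.52628793 -0.05488067  0.052     ]
 [ 0.52628176 -0.04499914  0.052     ]]
tip edge at z .0580 [[ 0.52352467 -0.05062448  0.058     ]]
dot [ 0.52669116 -0.05032188]
236 [] [22 22 22 22 22 21 22 22 21 20 22 21 21 26 60 24]
238 [] [ 22  22  24  24  23  19  13  13  18  24  24  23  22  40 120   0]
240 [] [22 15  7  4  2  1  1  1  1  1  3  6 15 25 27 25]
242 [] [11  3  1  1  1  1  1  1  1  1  1  1  2  8 23 22]
244 [] [ 3  1  0  1  3  4  4  3  2  1  1  1  1  2 10 23]
246 [] [ 2  2  8 15 18 19 19 20 18 12  5  1  1  2  9 23]
248 [] [  7   5  15  20  19  19  19  19  20  19  13   4   2  15  78 100]
250 [] [ 15  12  14  17  18  21  16  20  18  19   8   4   9  60 105  90]
252 [] [ 23  20  20  21  23  15  21  21  30  30  25  20  21  22  60 120]
```

```bash
cat > f.py <<'E'
from g import *
def F():
    a=[]
    for _ in range(12):
        hold(.04); a.append(observe()['ft_force'])
    o=observe(); print('F',np.mean(a,0).round(3),'sd',np.std(a,0).round(3)[2],o['eef_pos'].round(5),o['opening'],round(o['time_s'],2)); return np.mean(a,0)[2]
E
python3 - <<'E'
from f import *
X=[.5257,-.0503]
move_l(X+[.130],feed=.02); hold(.5); f0=F()
for z in (.1245,.1225,.121,):
    move_l(X+[z],feed=.01); hold(.3); print(z,F()-f0)
E
```

```text
F [ 0.336 -0.049 -1.28 ] sd 0.672 [ 0.52571 -0.05033  0.13002] 0.021578850354304173 27.27
F [-0.153  0.181 -0.07 ] sd 0.493 [ 0.52569 -0.05032  0.12449] 0.021574106912305307 28.77
0.1245 1.2101402733767594
F [-0.084 -0.109  0.664] sd 0.566 [ 0.52572 -0.05029  0.1225 ] 0.02146954864294467 29.93
0.1225 1.9441879244190237
F [ 0.027 -0.017  0.95 ] sd 0.535 [ 0.52573 -0.05029  0.12102] 0.021349377288554877 31.02
0.121 2.230501169844202
```

Run:
```python
from f import *
move_l([.5257,-.0503,.1205],feed=.01); hold(.3); f=[F() for _ in range(5)]; print('dF',np.mean(f)+1.28)
grab('wrist','w9');grab('scene','s9')
a=cv2.imread('pics/w9.png')[215:285,265:345]; b=cv2.imread('pics/s9.png')[215:255,330:370]
cv2.imwrite('pics/v9.png',np.hstack([cv2.resize(a,(400,350),interpolation=3),cv2.resize(b,(350,350),interpolation=3)]))
```

```text
F [-0.096  0.04   1.246] sd 0.364 [ 0.52575 -0.0503   0.12053] 0.02140020636338625 32.08
F [ 0.313 -0.11   1.267] sd 0.564 [ 0.52569 -0.05031  0.12048] 0.02143139990514521 32.58
F [ 0.209 -0.077  1.263] sd 0.415 [ 0.5257  -0.05033  0.1205 ] 0.021116130841855464 33.08
F [0.182 0.183 0.906] sd 0.365 [ 0.52569 -0.05033  0.12051] 0.021283832873776384 33.58
F [0.135 0.069 1.48 ] sd 0.462 [ 0.52572 -0.05029  0.1205 ] 0.0217187035170882 34.08
dF 2.5124367928389515
```

View pics/v9.png

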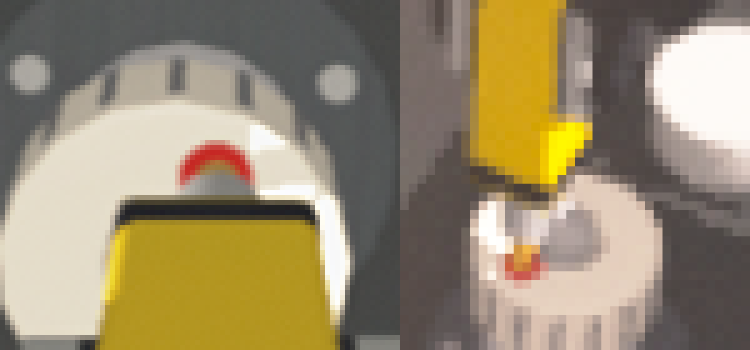

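The tip is centred on the dot: 216 against 217 across in the crop. No green is visible, and the force is about 2.5 N, which is about half way in. Handing in.

```bash
python3 -c "
from plant import *
print(job_done())"
```

```text
the job is handed in; nothing more can be done
None
```

The ring is fully seated on the stand, red dot up, and released; the upright gauge is still gripped and pressing on the middle of the dot at about 2.5 N, roughly half way in, and the job was handed in at about 34 s.

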